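Fetch the wax tin from behind the paint bottles

TASK

The low round wax tin at the back of the wooden supply tray is hemmed in by the red, blue and yellow paint bottles: first clear all three bottles away and stand them on the white enamel drip tray. Then fetch the tin and set it in the middle of the small brown saucer with the blue centre, and after that put each bottle back in the supply tray where it stood before. Set everything down upright without dropping it, and do not disturb the two little pots in the supply tray or the picture panel on the table.

Things in the scene. Friction and masses are not known exactly. Their poses are not given: they have to be found in the camera images.
- red_bottle_mid (a point): centre, half-way up, of the red paint bottle with a white cap: loose, upright, round, 140 mm tall, 0.10 to 0.19 kg. Body 44 mm in diameter up to 94 mm above its foot; straight cap 28 mm in diameter from 110 to 140 mm above the foot, the place to take it from above. Stands on the supply tray's floor left of, right of or in front of the wax tin. z axis up; yaw means nothing
- blue_bottle_mid (a point): centre, half-way up, of the blue paint bottle with a white cap: loose, upright, round, 140 mm tall, 0.10 to 0.19 kg. Body 44 mm in diameter up to 94 mm above its foot; straight cap 28 mm in diameter from 110 to 140 mm above the foot, the place to take it from above. Stands on the supply tray's floor left of, right of or in front of the wax tin. z axis up; yaw means nothing
- yellow_bottle_mid (a point): centre, half-way up, of the yellow paint bottle with a white cap: loose, upright, round, 140 mm tall, 0.10 to 0.19 kg. Body 44 mm in diameter up to 94 mm above its foot; straight cap 28 mm in diameter from 110 to 140 mm above the foot, the place to take it from above. Stands on the supply tray's floor left of, right of or in front of the wax tin. z axis up; yaw means nothing
- wax_tin_mid (a point): centre, half-way up, of the wax tin: low round brass-coloured tin with a copper lid and a dark brown disc on top, 50 mm in diameter, 46 mm tall, 0.09 to 0.16 kg, loose, standing at the back of the supply tray in the middle, with a bottle about 7 mm off on its left, on its right and in front. z axis up
- supply_tray: open pine tray, fixed, home of bottles and tin: 146 mm deep (x), 216 mm wide (y), walls 8 mm thick, floor 8 mm above the table; back wall (+x) 62 mm high, front rail (-x) 24 mm, sides sloping from 60 to 28 mm. Origin under its centre at table height; -x faces the robot. Tin at about x +30 mm; bottles at about (30, 54), (30, -54) and (-24, 0); little pots in the two front corners
- drip_tray: flat white enamel tray with a navy rim, fixed, to one side (left or right) of the supply tray: 260 mm long (its x), 160 mm wide (its y), floor 5 mm above the table, rim 5 mm thick and rising to 14 mm. Origin under its centre at table height. Empty at the start; there is room for the three bottles in a row along x, 75 mm apart
- saucer: brown ceramic saucer with a blue round middle, fixed, on the other side: 144 mm across the rim, rim 16 mm high, flat well about 76 mm across whose floor is 6 mm above the table. Origin under its centre at table height
- green_pot_mid (a point): centre of the little green pot with a black lid, 38 mm in diameter, 41 mm tall, loose, in a front corner of the supply tray; leave it alone
- grey_pot_mid (a point): centre of the little grey pot with a white lid, 38 mm in diameter, 41 mm tall, loose, in the other front corner of the supply tray; leave it alone
- picture_panel_mid (a point): centre of the wooden panel with a flower picture, 130 x 100 x 20 mm, lying loose on the table between the robot and the supply tray; leave it alone

How it is judged:
By the outcome, as a careful person would: the job done as asked, in the order asked, and still so for the second after the job is handed in, with the robot touching nothing.
It also fails if it takes over 138 s, if anything falls off the work surface, if the arm or the gripper's body presses on something with over 40 N, if the wrist force passes 120 N, or if a joint passes its speed limit or range.

ROBOT

A 6-joint arm with a two-finger parallel gripper is mounted at the origin on the work surface. World frame = base frame: x ahead of the robot, y to its left, z up, the work surface at z = 0. Lengths are in m, angles in rad, forces in N, time in s.
With the tool pointing down it reaches from about 0.275 to 0.975 m from the base axis. Payload 8.4 kg.
Tool frame: the origin (TCP) lies between the finger pads; the fingertips stand 14 mm ahead of it and the grasp point (between the pads) lies 5 mm behind it; z points along the fingers, y is the line along which they close (so a half turn about z gives the same grasp; the last joint's range is limited). The gripper opens to 92 mm and grips with 3 to 60 N. Pads are 20 mm wide; open, the fingers measure 128 mm over their backs; the gripper's body (75 mm by 189 mm) begins 69 mm behind the grasp point.
Start: joints at [-1.338, 0.353, 1.633, -0, 1.155, -0.002], TCP at [0.145, -0.608, 0.229] pointing down, gripper open.
Joint ranges: [-2.63, 2.63], [-0.92, 2.1], [0.06, 2.66], [-1.3, 4.44], [0, 2.69], [-3.02, 3.02]. Speed limits (rad/s): [2.22, 2.22, 2.79, 3.14, 3.14, 3.14].

INTERFACE

Orientations are given as a unit quaternion [w, x, y, z].
In Python, from plant import bot, fingers, eyes, ticket gives the robot as it stands. Calls block until the motion is done:
- bot.goto(position, orientation): joint-space move of the TCP to a pose.
- bot.move_linear(position, rot=None, speed=0.15, until_force=None): straight line of the TCP; rot=None keeps the orientation; speed is the mean speed in m/s. With until_force (N) it stops when the force on the tool has changed by that much, and returns True; else False.
- bot.movej(angles): joint-space move.
- fingers.gripper_to(opening): finger opening in m; the grip force is fixed at half the most; returns when the fingers have stopped.
- bot.hold(seconds).
- bot.solve_ik(position, orientation): joint angles nearest the present ones, or None.
- bot.get_obs(): the state.
- eyes.read_camera(name): name is "scene" or "side" or "wrist"; returns the picture (480x640x3 uint8, red, green, blue); there is no depth.
- eyes.get_calibration(name): a dict with "vfov" (degrees; the focal length in pixels is half the picture's height over the tangent of half this angle, whatever the lens; pixels are square), "cx", "cy" (the principal point, pixels), "origin" and "orientation" of the camera in the world; the wrist camera has in their place "tool_from_camera" (4x4, takes a point from camera to tool coordinates, whose origin is the TCP and whose axes are the flange's). Camera axes: x right, y up, looking along -z (the intrinsics and any distortion apply to the point x, -y, -z); pixel columns grow to the right and rows downward; lengths in m; the calibration is good to about 2 mm. The wrist camera is an equidistant fisheye: a pixel r from the principal point sees the ray r / f radians off the axis. A picture is of the moment at which its call begins: read the wrist's pose just before it. get_calibration takes no time and is no camera call.
A pose or a line that the arm cannot do raises bot.PlanningError and nothing moves.
- ticket.sign_off(): hands the job in; it is judged then, once.
The state is a dict: "clock": time; "joint_positions": joint angles; "qvel": joint speeds; "effort": joint torques, N m; "eef_pos": TCP position; "ee_rot": TCP orientation; "ft_force": force on the tool from outside, world axes, zero at the start; "ft_torque": the same for the moment, N m; "finger_gap": finger opening in m; "grasp_force": force on a finger pad.
Only numpy, scipy, OpenCV 4.12 (cv2) and the standard library are available. Lean on these libraries where they do the work, as an engineer would, in place of code of your own. Each camera call takes 0.05 s, during which the arm holds its last target. There are 200 camera calls.

## Working session

There is one attempt and no reset: what is moved stays moved. The work goes in short steps, each a Python script; the robot and the scene stay as the last script left them, time stands still between calls to the robot, and variables do not carry over. Pictures are saved under pics/ and viewed, at most 14 in all, crops included, and the job is handed in when it is done.

```bash
mkdir -p pics; ls
python3 - <<'E'
from plant import bot,fingers,eyes,ticket
import cv2
for n in("scene","side","wrist"):
    print(n,eyes.get_calibration(n))
    cv2.imwrite(f"pics/{n}0.png",eyes.read_camera(n)[:,:,::-1])
o=bot.get_obs();print(o)
E
```

```text
pics
scene {'vfov': 47.89435701616147, 'cx': 325.23259821534685, 'cy': 244.97801626502223, 'origin': array([ 1.08055915, -0.31719212,  0.80383927]), 'orientation': array([0.81573958, 0.31155459, 0.18274634, 0.45178142])}
side {'vfov': 47.44104688811549, 'cx': 309.53310813357336, 'cy': 253.31924134805294, 'origin': array([0.08237566, 0.62142431, 0.86078534]), 'orientation': array([-0.28662918, -0.12511233,  0.35575432,  0.88069829])}
wrist {'vfov': 65.70646984690485, 'cx': 323.20355777342235, 'cy': 237.55580680891154, 'tool_from_camera': array([[-8.70611722e-04,  9.66452167e-01,  2.56845190e-01,
         7.32081906e-02],
       [ 9.99999609e-01,  8.81783065e-04,  7.16783047e-05,
         1.28713151e-03],
       [-1.57208086e-04,  2.56845151e-01, -9.66452556e-01,
        -1.56187921e-01],
       [ 0.00000000e+00,  0.00000000e+00,  0.00000000e+00,
         1.00000000e+00]])}
{'clock': 0.15, 'joint_positions': array([-1.33839602e+00,  3.53487239e-01,  1.63393453e+00,  2.15083962e-05,
        1.15522028e+00, -2.40651879e-03]), 'qvel': array([ 1.55512249e-03,  3.63250074e-04, -2.03341950e-03, -8.74425009e-04,
       -8.16655970e-05,  1.00911501e-04]), 'effort': array([ 2.02268495e-06, -5.94207108e+01, -3.34470606e+01,  6.97300234e-02,
        2.04881374e-02, -7.83809173e-05]), 'eef_pos': array([ 0.14532993, -0.60750178,  0.2280496 ]), 'ee_rot': array([-5.22361449e-04,  9.93116504e-01,  1.17129559e-01, -5.04341816e-05]), 'ft_force': array([-0.13308981,  0.39319709,  0.5337057 ]), 'ft_torque': array([ 0.00149676, -0.0270928 ,  0.02775788]), 'grasp_force': 0.0, 'finger_gap': 0.09197218038035461}
```

View pics/scene0.png

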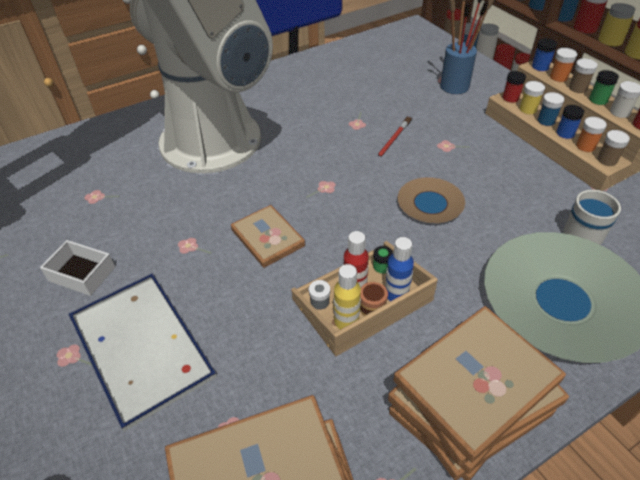

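View pics/side0.png

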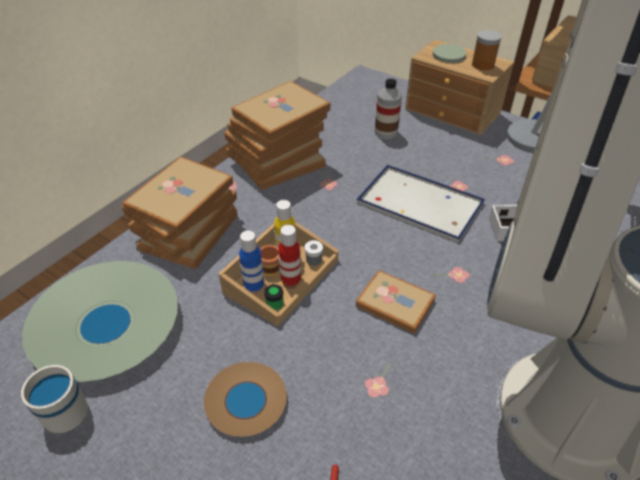

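The scene view shows the supply tray around (365,295), with the red bottle in front at (357,240), blue at (403,247) and yellow at (347,273). The tin is at (373,294), the drip tray at (140,345) and the saucer at (431,202). In the side view the caps are at (248,238), (284,207) and (288,234), the saucer at (246,400) and the drip tray at (420,200). Next I'll measure these with masks.

```bash
cat > h.py <<'E'
import numpy as np, cv2
from scipy.spatial.transform import Rotation as R
from plant import bot,fingers,eyes,ticket
def q2R(q): return R.from_quat(np.roll(q,-1)).as_matrix()
def ray(n,px,obs=None):
    c=eyes.get_calibration(n); f=240/np.tan(np.radians(c["vfov"]/2))
    u=np.array([px[0]-c["cx"],px[1]-c["cy"]])
    if n=="wrist":
        r=np.hypot(*u); th=r/f; d=np.array([*(u/max(r,1e-9)*np.sin(th)),np.cos(th)])*[1,-1,-1]
        T=c["tool_from_camera"]; Rt=q2R(obs["ee_rot"])
        return obs["eef_pos"]+Rt@T[:3,3], Rt@T[:3,:3]@d
    d=np.array([u[0]/f,-u[1]/f,-1]); return np.array(c["origin"]),q2R(c["orientation"])@d
def onplane(n,px,z,obs=None):
    o,d=ray(n,px,obs); return (o+d*(z-o[2])/d[2])
def tri(*rays):
    A=0;b=0
    for o,d in rays:
        d=d/np.linalg.norm(d);P=np.eye(3)-np.outer(d,d);A=A+P;b=b+P@o
    x=np.linalg.solve(A,b)
    return x,[float(np.linalg.norm(np.cross(x-o,d/np.linalg.norm(d)))) for o,d in rays]
def comps(mask,box,amin=20):
    x0,y0,x1,y1=box; m=np.zeros(mask.shape,np.uint8); m[y0:y1,x0:x1]=mask[y0:y1,x0:x1].astype(np.uint8)
    n,l,s,c=cv2.connectedComponentsWithStats(m)
    return [(c[i].round(1),s[i],l==i) for i in range(1,n) if s[i][4]>=amin]
E
cat > m.py <<'E'
from h import *
im={n:eyes.read_camera(n) for n in("scene","side")}
hsv={n:cv2.cvtColor(i,cv2.COLOR_RGB2HSV) for n,i in im.items()}
boxes={"scene":(300,225,430,345),"side":(225,195,335,310)}
for n in im:
    h=hsv[n]
    print(n,"white",[(c,s.tolist()) for c,s,_ in comps((h[...,1]<60)&(h[...,2]>140),boxes[n],25)])
sb={"scene":(395,175,470,230),"side":(205,360,290,440)}
db={"scene":(60,265,225,430),"side":(350,160,490,245)}
for n in im:
    h=hsv[n]
    b=max(comps((h[...,0]>95)&(h[...,0]<115)&(h[...,1]>140),sb[n]),key=lambda t:t[1][4])
    e=cv2.fitEllipse(max(cv2.findContours(b[2].astype(np.uint8),0,1)[0],key=len)); print(n,"saucer",b[0],onplane(n,b[0],.006),e)
    h=hsv[n]; w=max(comps((h[...,1]<50)&(h[...,2]>130),db[n]),key=lambda t:t[1][4])
    ct=max(cv2.findContours(w[2].astype(np.uint8),0,1)[0],key=len)
    P=np.array([onplane(n,p,.005)[:2] for p in cv2.convexHull(ct)[:,0]],np.float32)
    print(n,"drip",w[1],cv2.minAreaRect(P*1000))
    k=comps((h[...,0]<14)&(h[...,1]>60)&(h[...,2]<110),boxes[n],20)
    print(n,"tin",[(c,s.tolist(),onplane(n,c,.054).round(4)) for c,s,_ in k])
    x0,y0,x1,y1=boxes[n]; cv2.imwrite(f"pics/c_{n}.png",cv2.resize(im[n][y0:y1,x0:x1,::-1],None,fx=3,fy=3,interpolation=2))
a=cv2.imread("pics/c_scene.png");b=cv2.imread("pics/c_side.png");H=max(len(a),len(b))
cv2.imwrite("pics/cc.png",np.hstack([cv2.copyMakeBorder(i,0,H-len(i),0,0,0) for i in(a,b)]))
E
python3 m.py
```

```text
scene white [(array([356.1, 240.9]), [342, 230, 24, 25, 349]), (array([403.3, 247.1]), [394, 236, 20, 25, 326]), (array([349. , 275.3]), [338, 264, 28, 25, 395]), (array([400.8, 280.9]), [392, 277, 19, 8, 86]), (array([319. , 289.2]), [308, 278, 23, 22, 321]), (array([399. , 290.6]), [391, 288, 17, 6, 73]), (array([347., 309.]), [335, 302, 23, 11, 101]), (array([347. , 318.3]), [338, 314, 19, 8, 90])]
side white [(array([258. , 214.8]), [236, 195, 55, 47, 1245]), (array([318.1, 216.8]), [292, 195, 43, 53, 1199]), (array([287.7, 230. ]), [281, 225, 15, 11, 136]), (array([313.2, 246.8]), [304, 240, 19, 15, 203]), (array([232.3, 253.6]), [225, 242, 16, 25, 174]), (array([325.3, 295.6]), [309, 274, 26, 36, 518]), (array([228.3, 307.2]), [225, 302, 11, 8, 39])]
scene saucer [430.3 202.2] [0.47040966 0.30822379 0.006     ] ((430.2551574707031, 202.23989868164062), (18.89037322998047, 29.53181266784668), 98.08065032958984)
scene drip [   76   279   134   143 10437] ((474.68341064453125, -337.56341552734375), (247.12388610839844, 148.91705322265625), 3.5446152687072754)
scene tin [(array([37
[... 180 characters left out ...]
[0.46891138 0.30968116 0.006     ] ((245.219482421875, 399.8808898925781), (31.792749404907227, 37.03968811035156), 68.86931610107422)
side drip [ 350  160  140   85 6068] ((472.4130554199219, -352.3760986328125), (370.4713439941406, 313.0211486816406), 35.14338302612305)
side tin [(array([231.4, 213.5]), [225, 195, 12, 36, 101], array([ 0.7763, -0.0028,  0.054 ])), (array([291.7, 254.1]), [280, 240, 21, 22, 199], array([0.5894, 0.019 , 0.054 ])), (array([268.6, 252.6]), [262, 248, 15, 10, 118], array([0.631 , 0.0434, 0.054 ])), (array([280.9, 267.4]), [264, 261, 38, 12, 147], array([0.5842, 0.0612, 0.054 ])), (array([290.7, 280.1]), [279, 271, 23, 17, 212], array([0.5472, 0.0767, 0.054 ]))]
```

View pics/cc.png

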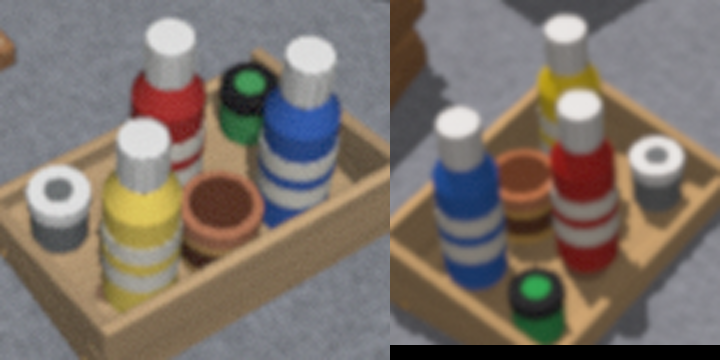

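The crops show the cap tops and the tin disc clearly. I'll triangulate the caps, then hover over the tray and refine with the wrist camera.

Run:
```python
from h import *
sc=dict(red=(357,237),blue=(403.7,243.7),yellow=(348,271.7)); sd=dict(red=(288.3,229.7),blue=(247.7,235.7),yellow=(283.7,204.7))
B={k:tri(ray("scene",sc[k]),ray("side",sd[k])) for k in sc}
for k in B: print(k,B[k][0].round(4),np.round(B[k][1],4))
v=B["blue"][0]-B["yellow"][0]; yaw=np.arctan2(-v[0],v[1]); print("yaw",np.degrees(yaw),"sep",np.hypot(*v[:2]))
q=lambda y: np.roll((R.from_euler("z",y)*R.from_euler("x",np.pi)).as_quat(),1)
tin=np.array([.631,.043])
bot.goto([tin[0]-.02,tin[1],.42],q(yaw))
o=bot.get_obs(); im=eyes.read_camera("wrist"); print(o["clock"],o["eef_pos"],o["joint_positions"].round(2))
cv2.imwrite("pics/w1.png",im[:,:,::-1])
np.savez("w1.npz",im=im,p=o["eef_pos"],r=o["ee_rot"])
```

```text
red [0.5772 0.0413 0.1464] [0.0012 0.0012]
blue [0.6305 0.0981 0.1454] [0.0012 0.0012]
yellow [ 0.6307 -0.0119  0.1452] [0.0014 0.0014]
yaw 0.14857930831105376 sep 0.11005456868424188
3.1417 [0.61099325 0.0422988  0.41976368] [ 0.07  0.22  1.41 -0.    1.52  1.64]
```

View pics/w1.png

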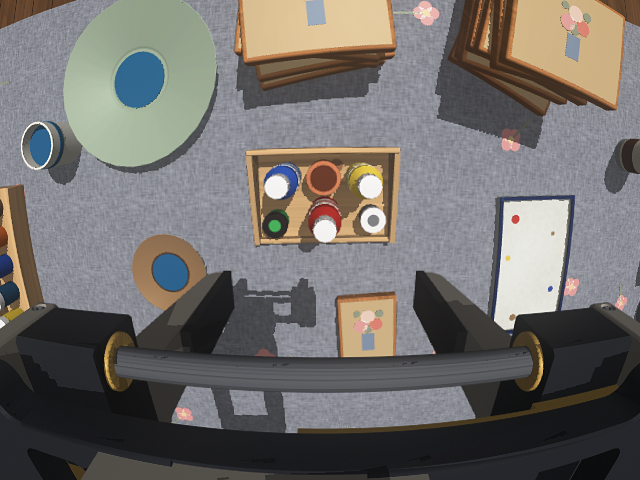

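The wrist view shows caps at about (276,187), (370,187) and (324,230), the tin disc at (324,177), the saucer centre at (170,272), and the drip tray spanning (500–575, 195–335). Now I'll cross-check the positions from this view.

Run:
```python
from h import *
d=np.load("w1.npz"); im=d["im"]; o=dict(eef_pos=d["p"],ee_rot=d["r"]); h=cv2.cvtColor(im,cv2.COLOR_RGB2HSV)
W=(h[...,1]<40)&(h[...,2]>200)
for c,s,m in comps(W,(255,160,395,245),60):
    ct=max(cv2.findContours(m.astype(np.uint8),0,1)[0],key=len); e=cv2.minEnclosingCircle(ct)
    print("white",c,s.tolist(),"circ",np.round(e[0],1),round(e[1],1),onplane("wrist",c,.148,o).round(4),onplane("wrist",e[0],.148,o).round(4))
for c,s,m in comps((h[...,0]<12)&(h[...,2]<140)&(h[...,1]>90),(300,155,348,200),60): print("disc",c,s.tolist(),onplane("wrist",c,.054,o).round(4))
for c,s,m in comps((h[...,0]>95)&(h[...,0]<115)&(h[...,1]>130),(140,245,205,300),100): print("saucer",c,s.tolist(),onplane("wrist",c,.006,o).round(4))
for c,s,m in comps((h[...,1]<40)&(h[...,2]>170),(490,190,580,340),500):
    ct=max(cv2.findContours(m.astype(np.uint8),0,1)[0],key=len); P=np.array([onplane("wrist",p,.005,o)[:2] for p in ct[:,0]])
    print("drip",s.tolist(),"x",P[:,0].min(),P[:,0].max(),"y",P[:,1].min(),P[:,1].max(),cv2.minAreaRect((P*1000).astype(np.float32)))
```

```text
white [275.7 186.7] [264, 175, 25, 24, 416] circ [276.2 186.2] 12.2 [0.6318 0.0965 0.148 ] [0.6324 0.0959 0.148 ]
white [370.4 186.4] [360, 175, 23, 24, 415] circ [370.5 186.5] 11.6 [ 0.6322 -0.0136  0.148 ] [ 0.6321 -0.0137  0.148 ]
white [372.8 219.8] [361, 208, 25, 25, 387] circ [373. 220.] 12.8 [ 0.5925 -0.0175  0.148 ] [ 0.5922 -0.0178  0.148 ]
white [324.7 230.6] [313, 220, 24, 22, 394] circ [324.5 230.5] 11.6 [0.5792 0.0394 0.148 ] [0.5793 0.0397 0.148 ]
disc [323.2 178. ] [311, 166, 26, 26, 536] [0.6322 0.0412 0.054 ]
saucer [169.9 271.9] [153, 254, 35, 36, 972] [0.471  0.3069 0.006 ]
drip [494, 199, 75, 131, 7178] x 0.3519571534966118 0.6038726478246879 y -0.4182046240367185 -0.26359210479575684 ((478.22509765625, -342.037109375), (247.8430938720703, 144.13519287109375), 3.5912282466888428)
```

Both sources agree to within 2 mm, and the sizes and heights match. I'll start with the yellow bottle.

```bash
cat > act.py <<'E'
from h import *
Q=np.array([0,1.,0,0])
HOME=dict(red=(.5785,.0402),blue=(.6315,.0968),yellow=(.6317,-.0130))
c,s=np.cos(.062),np.sin(.062); D=lambda t:(.476+t*c,-.339+t*s)
SLOT=dict(yellow=D(-.075),red=D(0),blue=D(.075))
TIN=(.632,.0417); SAUCER=(.470,.308)
def st(t):
    o=bot.get_obs(); print(t,"t=%.1f"%o["clock"],o["eef_pos"].round(4),"gap %.4f gf %.1f"%(o["finger_gap"],o["grasp_force"]),o["ft_force"].round(1)); return o
def lin(xy,z,v=.2,**k): return bot.move_linear([xy[0],xy[1],z],speed=v,**k)
def carry(src,dst,zg,zfoot_src,zfoot_dst,hi,gap,relgap,name):
    lin(src,hi,.25) ; fingers.gripper_to(gap)
    lin(src,zg,.12); fingers.gripper_to(0.0); st(name+" grip")
    lin(src,hi,.12); lin(dst,hi,.2)
    zt=zg+zfoot_dst-zfoot_src
    lin(dst,zt+.008,.12); bot.hold(.2)
    hit=lin(dst,zt-.002,.015,until_force=3.); o=st(f"{name} down hit={hit} nominal {zt:.4f}")
    fingers.gripper_to(relgap); lin(dst,hi,.15); st(name+" done")
def out(n): carry(HOME[n],SLOT[n],.128,.008,.005,.235,.055,.055,n)
def back(n): carry(SLOT[n],HOME[n],.125,.005,.008,.235,.055,.055,n)
E
python3 - <<'E'
from act import *
bot.goto([*HOME["yellow"],.26],Q)
out("yellow")
cv2.imwrite("pics/s2.png",eyes.read_camera("scene")[:,:,::-1])
E
```

```text
yellow grip t=6.4 [ 0.6319 -0.0129  0.1283] gap 0.0276 gf 29.3 [-0.2  0.4  2.2]
yellow down hit=True nominal 0.1250 t=11.4 [ 0.4012 -0.3436  0.1253] gap 0.0273 gf 29.4 [-0.1  1.6  5.2]
yellow done t=12.8 [ 0.4007 -0.3433  0.2342] gap 0.0546 gf 0.0 [ 0.1 -0.8 -0.3]
```

View pics/s2.png

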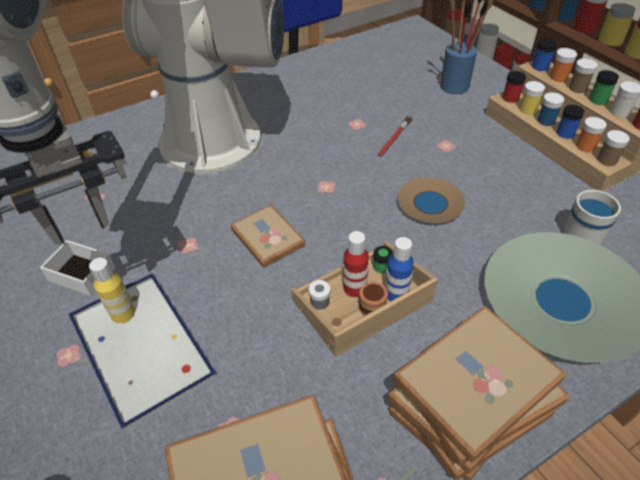

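Yellow stands upright in the drip tray at about (118,310), and nothing else has moved. Next: red, blue, then the tin.

Run:
```python
from act import *
out("red"); out("blue")
lin(TIN,.235,.25)
o=bot.get_obs(); im=eyes.read_camera("wrist"); cv2.imwrite("pics/w3.png",im[:,:,::-1])
h=cv2.cvtColor(im,cv2.COLOR_RGB2HSV)
for c,s,m in comps((h[...,0]<12)&(h[...,2]<140)&(h[...,1]>90),(220,100,430,330),300): print("disc",c,s.tolist(),onplane("wrist",c,.054,o).round(4))
cv2.imwrite("pics/s3.png",eyes.read_camera("side")[:,:,::-1])
```

```text
red grip t=16.5 [0.5787 0.0403 0.1283] gap 0.0272 gf 29.3 [-0.4  0.2  2.6]
red down hit=True nominal 0.1250 t=21.4 [ 0.476  -0.3389  0.1253] gap 0.0273 gf 29.4 [-0.9  0.4  4.2]
red done t=22.8 [ 0.4755 -0.3387  0.2341] gap 0.0553 gf 0.0 [-0.4 -0.3  0.4]
blue grip t=26.6 [0.6317 0.0969 0.1283] gap 0.0273 gf 29.6 [-0.3  1.4  2.6]
blue down hit=True nominal 0.1250 t=31.7 [ 0.5508 -0.3343  0.1253] gap 0.0273 gf 29.6 [-0.1  0.3  4.2]
blue done t=33.2 [ 0.5503 -0.334   0.2341] gap 0.0550 gf 0.0 [-0.3  0.  -0.1]
disc [321.8 219.5] [302, 200, 40, 40, 1225] [0.6323 0.0415 0.054 ]
```

View pics/w3.png

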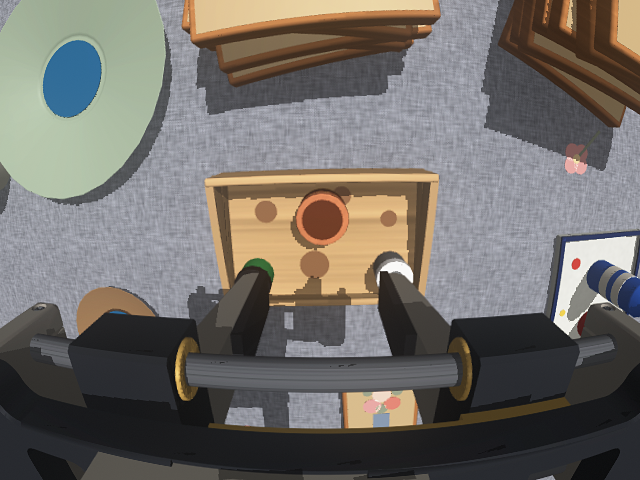

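View pics/s3.png

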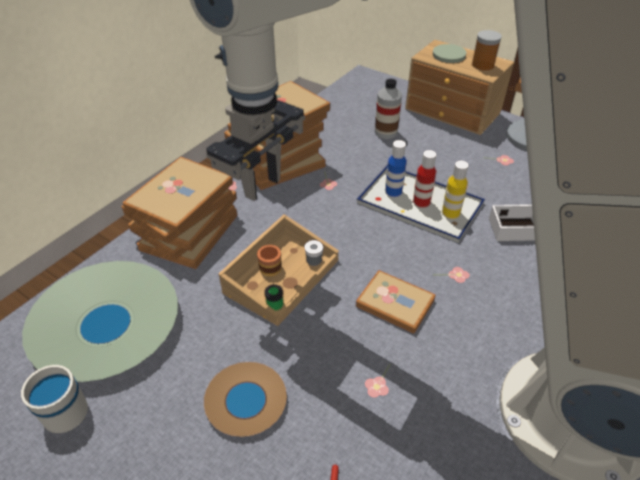

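All three bottles stand upright in the drip tray in the side view, and the tin disc is at (322,219), unmoved. I'll fetch the tin and check the saucer afterwards.

Run:
```python
from act import *
o=bot.get_obs()
for p in((266,212),(388,218),(314,264)): print("mark",onplane("wrist",p,.008,o).round(4))
carry(TIN,SAUCER,.033,.008,.006,.20,.085,.07,"tin")
lin((.44,.20),.30,.25)
o=bot.get_obs(); im=eyes.read_camera("wrist"); cv2.imwrite("pics/w4.png",im[:,:,::-1])
np.savez("w4.npz",im=im,p=o["eef_pos"],r=o["ee_rot"])
```

```text
mark [0.6308 0.1008 0.008 ]
mark [ 0.6241 -0.0287  0.008 ]
mark [0.5728 0.0504 0.008 ]
tin grip t=38.0 [0.632  0.0417 0.0331] gap 0.0494 gf 30.0 [-0.3  0.1  0.6]
tin down hit=True nominal 0.0310 t=43.5 [0.4699 0.3079 0.0311] gap 0.0495 gf 30.0 [ 0.1 -0.6  4.9]
tin done t=45.3 [0.4695 0.3077 0.1991] gap 0.0700 gf 0.0 [-0.5 -0.   0.1]
```

View pics/w4.png

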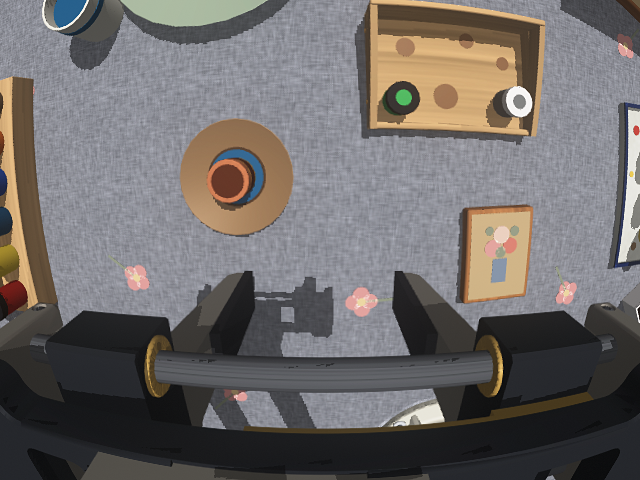

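The tin stands on the saucer, disc at about (230,181) and saucer rim centred near (237,177); the tray marks are only stains. Next I'll check the centring numerically.

Run:
```python
from h import *
d=np.load("w4.npz"); im=d["im"]; o=dict(eef_pos=d["p"],ee_rot=d["r"]); h=cv2.cvtColor(im,cv2.COLOR_RGB2HSV)
for c,s,m in comps((h[...,0]<12)&(h[...,2]<140)&(h[...,1]>90),(200,140,270,220),200): print("disc",c,s.tolist(),onplane("wrist",c,.052,o).round(4))
def fit(mask,z):
    ct=max(cv2.findContours(mask.astype(np.uint8),0,1)[0],key=cv2.contourArea); ct=cv2.convexHull(ct)
    P=np.array([onplane("wrist",p,z,o)[:2] for p in ct[:,0]]); A=np.c_[2*P,np.ones(len(P))]
    s=np.linalg.lstsq(A,(P**2).sum(1),rcond=None)[0]; print("circle",s[:2].round(4),"r",np.sqrt(s[2]+s[:2]@s[:2]).round(4))
br=max(comps((h[...,1]>70),(165,105,310,245),500),key=lambda t:t[1][4])
fit(br[2],.016)
```

```text
disc [227.  180.8] [211, 164, 33, 34, 848] [0.4703 0.3067 0.052 ]
circle [0.4704 0.3072] r 0.0711
```

The tin is within 1 mm of the saucer's centre. Now I'll put the bottles back.

Run:
```python
from act import *
for n in("blue","red","yellow"): back(n)
lin((.55,-.1),.30,.25); lin((.611,.0423),.42,.25)
o=bot.get_obs(); im=eyes.read_camera("wrist"); cv2.imwrite("pics/w5.png",im[:,:,::-1])
h=cv2.cvtColor(im,cv2.COLOR_RGB2HSV)
for c,s,m in comps((h[...,1]<40)&(h[...,2]>200),(255,160,395,245),60): print(c,s.tolist(),onplane("wrist",c,.148,o).round(4))
lin((.35,-.05),.42,.25); cv2.imwrite("pics/s5.png",eyes.read_camera("scene")[:,:,::-1]); st("end")
```

```text
blue grip t=50.5 [ 0.5511 -0.3344  0.1253] gap 0.0271 gf 29.6 [-0.   0.6  2.9]
blue down hit=True nominal 0.1280 t=55.6 [0.6315 0.0969 0.1283] gap 0.0274 gf 29.6 [-0.   0.3  5.2]
blue done t=57.0 [0.6309 0.0967 0.2341] gap 0.0551 gf 0.0 [-1.2  1.2 -0.4]
red grip t=60.8 [ 0.4762 -0.3391  0.1253] gap 0.0275 gf 29.3 [-1. -0.  3.]
red down hit=True nominal 0.1280 t=65.7 [0.5786 0.0403 0.1283] gap 0.0274 gf 29.4 [-0.9 -0.1  6.2]
red done t=67.1 [0.5779 0.0402 0.2341] gap 0.0553 gf 0.0 [-0.3  0.3 -0.3]
yellow grip t=70.8 [ 0.4013 -0.3437  0.1253] gap 0.0271 gf 29.3 [0.2 1.1 2.8]
yellow down hit=True nominal 0.1280 t=75.7 [ 0.6317 -0.0129  0.1283] gap 0.0274 gf 29.4 [0.2 0.4 4.9]
yellow done t=77.2 [ 0.6311 -0.013   0.2341] gap 0.0549 gf 0.0 [0.4 0.5 0.3]
[276.1 184.3] [265, 172, 23, 24, 423] [0.6314 0.0961 0.148 ]
[370.8 183.9] [360, 173, 23, 23, 422] [ 0.6318 -0.0136  0.148 ]
[373.3 216.8] [361, 205, 26, 25, 394] [ 0.5928 -0.0175  0.148 ]
[325.  228.3] [314, 217, 23, 23, 400] [0.5787 0.0395 0.148 ]
end t=80.2 [ 0.3508 -0.0498  0.4198] gap 0.0549 gf 0.0 [ 0.7 -0.1  0.7]
```

View pics/w5.png

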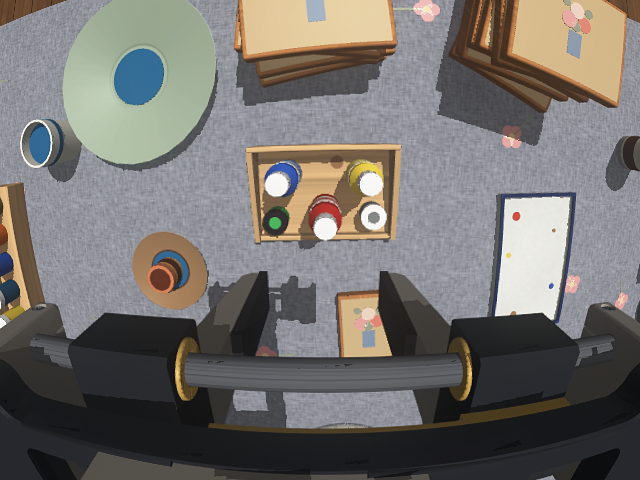

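View pics/s5.png

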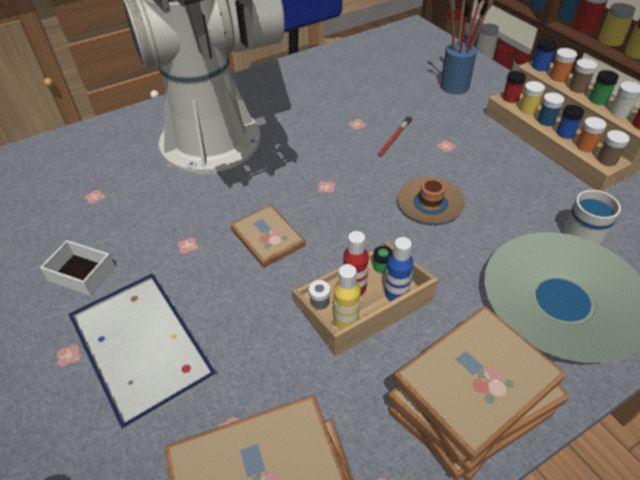

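In both views the bottles are upright in their original places (caps at (276,184), (371,184) and (325,228), within 1 mm of before). The tin is centred on the saucer at (431,195), and the pots and panel are undisturbed.

```bash
python3 -c "
from plant import ticket; print(ticket.sign_off())"
```

```text
the job is handed in; nothing more can be done
None
```

The job is done and handed in at about 80 s: the wax tin sits within 1 mm of the saucer's centre, all three bottles are back upright within about 1 mm of where they stood, and the pots and picture panel look unmoved in the final pictures.

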